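# Refit the shroud and toothed handle of a bath valve and shut it

## Robot

A 7-joint arm with a two-finger parallel gripper is mounted at the origin on the work surface. World frame = base frame: x ahead of the robot, y to its left, z up, the work surface at z = 0. Lengths are in m, angles in rad, forces in N, time in s.
With the tool pointing down it reaches from about 0.4 to 0.875 m from the base axis. Payload 19.3 kg.
Tool frame: the origin (TCP) lies midway between the tips of the shut fingers; the grasp point (between the pads) lies 19 mm behind it; z points along the fingers, y is the direction in which the jaws open and shut (so a half turn about z gives the same grasp; the last joint's range is limited). The gripper opens to 85 mm and grips with 20 to 120 N. Pads are 22 mm wide; open, the fingers measure 114 mm over their backs; the gripper's body (76 mm by 85 mm) begins 54 mm behind the grasp point. The pads swing forward as they close: fully open they stand 13 mm farther back than shut.
Start: joints at [1.163, 0.521, -0.036, 1.599, 0.021, 1.021, -0.113], TCP at [0.207, -0.59, 0.231] pointing down, gripper open.
Joint ranges: [-2.91, 2.91], [-0.3, 2.13], [-1.5, 1.42], [0.17, 2.43], [-1.26, 4.41], [0.16, 1.93], [-2.52, 2.52]. Speed limits (rad/s): [1.89, 1.89, 2.39, 2.39, 3.01, 3.01, 3.01].

## Interface

Orientations are given as [roll, pitch, yaw] about the fixed x, y, z axes, in that order (R = Rz(yaw) Ry(pitch) Rx(roll)).
In Python, from rig import ctrl, vision, spotter gives the robot as it stands.
- The arm moves only by the shell command python3 -m inch 'ROWS' [FORCE]. ROWS is text: rows parted by semicolons, each of 7 numbers parted by spaces: the opening, from 0 (shut) to 1 (fully open), then the shift along the tool's x, y, z in m, then the turn, a rotation vector about the tool's x, y, z in degrees. A call has 1 to 12 rows; each row shifts and turns the pose as measured when the row begins, along the tool's axes as they then stand; what a row does not reach is not made up. A row lasts 1/12 s, in which the tool goes at most 41.7 mm and 7.16 degrees, less where a joint would pass 70% of its speed; a pose out of reach is approached as far as the arm can. A call with a gripper value outside its range is refused whole. The fingers move at their own pace and stop on an object; FORCE is the grip in N (left out, the last holds). Time passes only in rows, so rows that do not move let the fingers close. It gives the time, the measured TCP pose, the force and the opening at its end, in the units of the state.
- ctrl.get_state(): the state, without advancing time (a new reading comes with each control period).
- vision.read_camera(name): name is "side" or "top"; returns a dict with "img" (420x560x3 uint8, blue, green, red), "range_z" (420x560 float32, m along the optical axis (not along the pixel's ray), 0 where there is no reading), "fov_y" (degrees; the focal length in pixels is half the picture's height over the tangent of half this angle, whatever the lens; pixels are square), "cx", "cy" (the principal point, pixels), "dist" ([k1, k2, p1, p2, k3] as OpenCV has them; the pictures are not rectified), "world_from_camera" (4x4, takes a point from camera to world coordinates). Camera axes: x right, y down, z forward; pixel columns grow to the right and rows downward; lengths in m; the calibration is good to about 2 mm. A picture is of the moment at which its call begins.
- ctrl.hand_in(): hands the job in, once; it reports no verdict.
Trained networks look in a picture, given as the dict that the camera call returned (one of the last four; its "shot" number tells which), for a name from the list of things; names that differ only in an ending like _2 or _b are one class to them, and where a whole thing is asked for, a point or a joint stands for the part that bears it (a point fixed in the world has none). Each returns a list of dicts, best first, with "p" (0 to 1); they miss things now and then, are a little off and sometimes report something else, mostly with a low value. They report only what shows in the picture. A call takes as long as a camera call. They do not tell look-alikes from the thing itself.
- spotter.boxes_of(picture, thing): "rect" ([left, top, width, height] in pixels, round what is visible of it).
The state is a dict: "time": time; "joints": joint angles; "qvel": joint speeds; "tau": joint torques, N m; "position": TCP position; "ee_rot": TCP orientation; "wrist_force": force on the tool from outside, world axes, zero at the start; "torque": the same for the moment, N m; "width": opening from 0.0 (shut) to 1.0 (fully open).
Only numpy, scipy, OpenCV 4.12 (cv2) and the standard library are available. Lean on these libraries where they do the work, as an engineer would, in place of code of your own. Each camera call takes 0.05 s, during which the arm holds its last target.

## Task

The bath valve in the ledge has been taken apart for cleaning: put it back together and shut it. First lower the white tapered shroud gently over the valve's cone until it stands level on the steel flange, without forcing it, and let go; then set the black-barred handle on the toothed crown, turn it until the teeth mesh and push it fully home, and only then turn the handle clockwise (seen from above) all the way to the stop. Let go with everything in place, and leave the cup, soap dish and pumice where they are.

Things in the scene. Friction and masses are not known exactly. Their poses are not given: they have to be found in the camera images.
- valve: Valve base fixed in the blue ledge; place and yaw vary. Round steel flange 100 mm across, top 8 mm above the ledge; on it a brass cone, 60 mm across at the flange narrowing to 46 mm at 45 mm above the ledge, with the revolving stem above it. Origin: centre of the underside, on the ledge; z up, on the stem's axis.
- crown (a point): Centre of the top of the stem's dark steel disc (44 mm across; this top 70 mm above the ledge). Six brass radial teeth stand on it, 60 degrees apart, one along this frame's +x: each 5 mm wide, from 8 to 22 mm radius, 11 mm high, top rounded. A handle tooth meshes midway between two of these. z up on the stem's axis; turns with the stem.
- stem (a joint): Angle of the stem in rad: 0 fully open, growing clockwise seen from above, solid stop at 1.1 (shut). Starts between 0 and 0.25. Stiff: turns at about 0.25 N m, stays where it is left, and is hardly moved by teeth rubbing lightly on it.
- shroud: White ceramic hollow cone open at both ends, standing wide end down, 60 mm high, wall 4 mm, 0.2 kg. Outside 76 mm across at the foot, 60 mm at 32 mm height, then a straight collar 60 mm across (52 inside) to the top; grip the collar near its top. Passes over crown and cone with about 3 mm all round; its foot rests on the flange, 8 mm above the ledge. Origin: centre of the foot; z up.
- handle: Handle, 64 mm high, 0.25 kg, upright on six brass teeth 60 deg apart, one along +x (12 mm long, 8 wide, radius 15 to 22, tips round); above: steel hub 52 mm across to 30 mm height, black bar 120 mm (x) by 20 (y), 30 to 64 mm height; grip mid-bar. Origin: centre of the tips' plane, z up. Meshed: any of 6 ways, 5 deg play each way, origin at crown; unmeshed it rides about 11 mm higher.
- cup: Green glass toothbrush cup, 72 mm diameter at the rim, 100 mm high; leave it alone. Origin: centre of the underside.
- soap_dish: Blue ceramic soap dish 90 x 130 mm, 24 mm high, with a yellow bar of soap in it reaching 30 mm; leave it alone. Origin: centre of the underside.
- pumice: Grey pumice block 55 x 95 mm, 36 mm high; leave it alone. Origin: centre of the underside.
There are look-alikes about, which are no part of the job. What is shaped like the shroud but orange or purple is not meant.

How it is judged:
On the way, in this order (a step that is already met when the one before it is completed fails the run):
1. the shroud stands level on the flange, released (horizontal distance between shroud and valve below 0.008 m and z of shroud in the frame of valve below 0.012 m and angle between shroud's own z axis and vertical below 0.06 rad and contact force between the fingers and shroud below 0.1 N), for 0.2 s.
2. the handle's teeth are meshed with the crown and fully home, the valve still open (horizontal distance between shroud and valve below 0.008 m and z of shroud in the frame of valve below 0.012 m and angle between shroud's own z axis and vertical below 0.06 rad and horizontal distance between handle and crown below 0.005 m and z of handle in the frame of crown between -0.003 and 0.004 m and angle between handle's own z axis and vertical below 0.07 rad and value of joint stem below 0.7 rad), for 0.2 s.
3. the handle, still home, has been turned clockwise to the stop (horizontal distance between handle and crown below 0.005 m and z of handle in the frame of crown between -0.003 and 0.004 m and angle between handle's own z axis and vertical below 0.07 rad and value of joint stem above 1.02 rad), for 0.2 s.
At the end, for the whole second after the job is handed in: Shroud level on the flange (within 8 mm of the axis, foot within 4 mm of the flange, tilt under 0.06 rad); handle meshed and home (within 5 mm of the axis, under 4 mm above the disc, tilt under 0.07 rad); stem beyond 1.02 rad (stop 1.1); both at rest (all of step 3 and horizontal distance between shroud and valve below 0.008 m and z of shroud in the frame of valve below 0.012 m and angle between shroud's own z axis and vertical below 0.06 rad and linear speed of each of handle, shroud below 0.02 m/s); the robot touches nothing.
It fails at once if the shroud is pressed or dropped on the valve with more than 60 N (contact force between shroud and valve above 60 N).
It fails at once if the shroud or the handle is tipped over (angle between any of shroud, handle's own z axis and vertical above 0.7 rad).
It fails at once if the cup, soap dish or pumice is moved by more than 25 mm or tipped (distance of any of cup, soap_dish, pumice from where it was at the start of the episode above 0.025 m or angle between cup's own z axis and vertical above 0.4 rad).
It also fails if it takes over 58 s, if anything falls off the work surface, if the arm or the gripper's body presses on something with over 40 N, if the wrist force passes 120 N, or if a joint passes its speed limit or range.

## Working session

There is one attempt and no reset: what is moved stays moved. The work goes in short steps, Python scripts to look and compute and a shell command to move; the robot and the scene stay as the last step left them, time stands still between calls to the robot, and variables do not carry over. Pictures are saved under pics/ and viewed, and the job is handed in when it is done.

```bash
ls; mkdir -p pics
cat > h.py <<'E'
import sys; sys.path.insert(0,'.')
import numpy as np, cv2, pickle
from rig import ctrl, vision, spotter
def K(p):
    h=p["img"].shape[0]; f=h/2/np.tan(np.radians(p["fov_y"])/2)
    return np.array([[f,0,p["cx"]],[0,f,p["cy"]],[0,0,1.]]), np.array(p["dist"],float)
def cloud(p):
    k,d=K(p); h,w=p["range_z"].shape
    u,v=np.meshgrid(np.arange(w),np.arange(h))
    n=cv2.undistortPoints(np.stack([u,v],-1).reshape(-1,1,2).astype(np.float64),k,d).reshape(h,w,2)
    z=p["range_z"].astype(float)
    P=np.stack([n[...,0]*z,n[...,1]*z,z],-1); T=np.array(p["world_from_camera"])
    W=P@T[:3,:3].T+T[:3,3]; W[z==0]=np.nan
    return W
def snap(name,tag):
    p=vision.read_camera(name); cv2.imwrite(f'pics/{tag}.png',p["img"]); pickle.dump(p,open(f'pics/{tag}.pkl','wb')); return p
def load(tag): return pickle.load(open(f'pics/{tag}.pkl','rb'))
E
python3 - <<'E'
from h import *
for n in("side","top"):
    p=snap(n,n+"0"); print(n,p["fov_y"],p["dist"],np.round(p["world_from_camera"],3).tolist())
    for t in("valve","crown","shroud","handle","cup","soap_dish","pumice"):
        print(t,[(np.round(b["rect"]).tolist(),round(b["p"],2)) for b in spotter.boxes_of(p,t)])
s=ctrl.get_state();print(s)
E
```

```text
pics
side 56.18573511520903 [-0.06524099  0.          0.          0.          0.        ] [[0.926, -0.188, 0.328, 0.31], [-0.378, -0.457, 0.805, -0.626], [-0.002, -0.869, -0.494, 0.454], [0.0, 0.0, 0.0, 1.0]]
valve [([261.0, 197.0, 48.0, 51.0], 0.92)]
crown [([271.0, 196.0, 24.0, 21.0], 0.53)]
shroud [([281.0, 154.0, 25.0, 30.0], 0.91), ([235.0, 165.0, 30.0, 36.0], 0.58)]
handle [([293.0, 281.0, 34.0, 73.0], 0.64)]
cup [([329.0, 157.0, 25.0, 45.0], 0.95)]
soap_dish [([365.0, 220.0, 82.0, 58.0], 0.73)]
pumice [([167.0, 218.0, 39.0, 38.0], 0.59)]
top 52.05422667419438 [0.04488552 0.         0.         0.         0.        ] [[0.006, -0.993, 0.119, 0.494], [-1.0, -0.004, 0.019, 0.005], [-0.018, -0.119, -0.993, 0.863], [0.0, 0.0, 0.0, 1.0]]
valve [([262.0, 196.0, 50.0, 50.0], 0.72)]
crown [([275.0, 204.0, 22.0, 29.0], 0.85)]
shroud [([155.0, 198.0, 41.0, 37.0], 0.83), ([148.0, 137.0, 40.0, 37.0], 0.74), ([167.0, 259.0, 45.0, 40.0], 0.65)]
handle [([403.0, 238.0, 63.0, 36.0], 0.66)]
cup [([218.0, 96.0, 40.0, 52.0], 0.59)]
soap_dish [([323.0, 89.0, 74.0, 64.0], 0.71)]
pumice [([236.0, 307.0, 53.0, 26.0], 0.81)]
{'time': 0.8, 'joints': array([ 1.1628029 ,  0.52138184, -0.03630588,  1.59949482,  0.02118676,
        1.02107822, -0.11279648]), 'qvel': array([ 0.00120091, -0.00115563,  0.00133819,  0.001096  , -0.00010646,
       -0.00054081,  0.00097956]), 'tau': array([ 9.95331220e-06, -9.26792192e+01,  1.97787546e+00, -3.70243120e+01,
        1.79592124e-02,  1.80963412e-03, -9.56189001e-05]), 'position': array([ 0.2071143 , -0.58968809,  0.23130389]), 'ee_rot': array([ 3.14157189e+00, -1.74177909e-05,  3.37752115e-01]), 'wrist_force': array([-0.12526946, -0.0124462 ,  0.58517917]), 'torque': array([-0.02876267, -0.00845906,  0.04230236]), 'width': 0.9991490124265328}
```

View pictures.

View pics/top0.png

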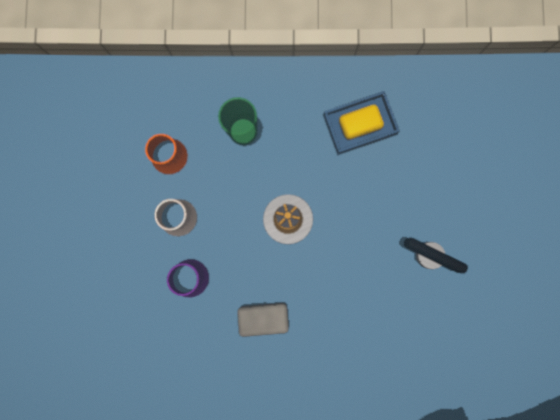

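View pics/side0.png

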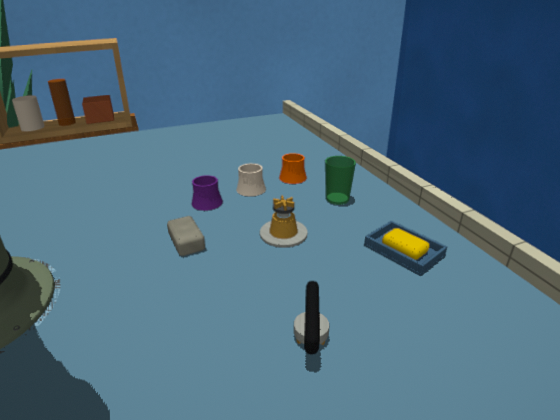

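Candidates for the shroud in the top view are orange (165,153), white (174,217) and purple (187,279). White is the one described. There is only one handle, at (434,255), and one valve, at (288,218).

Run:
```python
from h import *
p=load("top0"); q=load("side0")
a=cv2.resize(p["img"][185:250,140:210],None,fx=5,fy=5,interpolation=cv2.INTER_CUBIC)
b=cv2.resize(p["img"][185:250,255:325],None,fx=5,fy=5,interpolation=cv2.INTER_CUBIC)
cv2.imwrite('pics/crop0.png',np.hstack([a,b]))
W=cloud(p); S=cloud(q)
print("ledge z",np.nanmedian(W[340:400,50:200,2]),np.nanmedian(W[150:200,300:320,2]), np.nanmedian(S[330:400,150:250,2]))
z0=np.nanmedian(W[150:200,300:320,2])
for n,r in dict(orange=(140,125,55,55),shroud=(148,190,55,55),purple=(160,252,55,55),valve=(258,190,60,60),handle=(395,228,80,55),cup=(212,90,55,60),soap=(318,85,85,75),pum=(230,297,65,45)).items():
    x,y,w,h=r; c=W[y:y+h,x:x+w].reshape(-1,3); c=c[c[:,2]>z0+.004]
    zt=np.nanpercentile(c[:,2],98)
    t=c[c[:,2]>zt-.01]
    print(n,len(c),"ztop",zt.round(4),"all mid",((c.min(0)+c.max(0))/2).round(4),"ext",np.ptp(c,axis=0).round(4),"| top mid",((t.min(0)+t.max(0))/2).round(4),"ext",np.ptp(t,axis=0).round(4))
```

```text
ledge z -0.0008343327259885402 -0.0006270103409270478 -0.000213902658010523
orange 893 ztop 0.0614 all mid [0.7017 0.2564 0.0332] ext [0.0719 0.1112 0.0596] | top mid [0.7043 0.2543 0.0573] ext [0.0579 0.0603 0.0114]
shroud 754 ztop 0.0618 all mid [0.5835 0.2254 0.0336] ext [0.087  0.0764 0.0599] | top mid [0.5775 0.2306 0.0578] ext [0.059  0.0582 0.0115]
purple 728 ztop 0.0621 all mid [0.4604 0.2041 0.0338] ext [0.0875 0.0962 0.0607] | top mid [0.4578 0.2032 0.0581] ext [0.0583 0.0581 0.012 ]
valve 1920 ztop 0.0807 all mid [0.5701 0.0114 0.0434] ext [0.1067 0.117  0.0801] | top mid [0.5745 0.0097 0.0771] ext [0.0423 0.0425 0.0128]
handle 1127 ztop 0.0654 all mid [ 0.5024 -0.2801  0.0355] ext [0.0931 0.1456 0.0641] | top mid [ 0.505  -0.2637  0.0615] ext [0.0613 0.1082 0.0122]
cup 1449 ztop 0.1009 all mid [0.7806 0.1154 0.0531] ext [0.1222 0.1048 0.0995] | top mid [0.7557 0.1032 0.0969] ext [0.0725 0.0703 0.0119]
soap 2969 ztop 0.0316 all mid [ 0.776  -0.1365  0.019 ] ext [0.156  0.1694 0.0312] | top mid [ 0.7711 -0.136   0.0281] ext [0.1233 0.1471 0.013 ]
pum 1541 ztop 0.0381 all mid [0.378  0.0558 0.0221] ext [0.0718 0.1065 0.0375] | top mid [0.3811 0.0565 0.0345] ext [0.0594 0.0969 0.0128]
```

View pics/crop0.png

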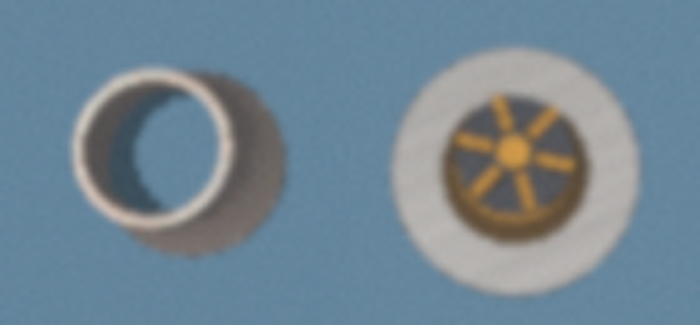

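```bash
cat >> h.py <<'E'
def plane(p,uv,z):
    k,d=K(p); n=cv2.undistortPoints(np.asarray(uv,float).reshape(-1,1,2),k,d).reshape(-1,2)
    T=np.array(p["world_from_camera"]); r=np.c_[n,np.ones(len(n))]@T[:3,:3].T; c=T[:3,3]
    return c+r*((z-c[2])/r[:,2])[:,None]
def circ(P):
    from scipy.optimize import least_squares
    P=P[:,:2]; x0=[*P.mean(0),P.std()]
    r=least_squares(lambda x:np.hypot(*(P-x[:2]).T)-x[2],x0,loss='soft_l1',f_scale=.001)
    return r.x, np.sqrt(np.mean(r.fun**2))
def outer(m):
    c,_=cv2.findContours(m.astype(np.uint8),cv2.RETR_EXTERNAL,cv2.CHAIN_APPROX_NONE); c=max(c,key=cv2.contourArea)
    return c.reshape(-1,2)
def togo(x=None,y=None,z=None,yaw=None):
    from scipy.spatial.transform import Rotation as R
    s=ctrl.get_state(); p=s["position"]; e=s["ee_rot"]; Rm=R.from_euler('xyz',e)
    t=np.array([p[0] if x is None else x,p[1] if y is None else y,p[2] if z is None else z])
    Rt=R.from_euler('xyz',[np.pi,0,e[2] if yaw is None else yaw])
    print("t",round(s["time"],2),"pos",p.round(4),"rpy",np.degrees(e).round(2),"F",s["wrist_force"].round(1),"M",s["torque"].round(2),"w",round(s["width"],3),"j",s["joints"].round(2))
    print("tool shift mm",(Rm.inv().apply(t-p)*1000).round(1),"rotvec deg",np.degrees((Rm.inv()*Rt).as_rotvec()).round(2))
E
python3 - <<'E'
from h import *
p=load("top0"); im=p["img"].astype(int); W=cloud(p)
sat=im.max(2)-im.min(2)
# shroud rim
m=np.zeros(sat.shape,bool); sub=np.s_[190:245,148:203]
m[sub]=(W[sub][...,2]>0.052)&(im[sub][...,2]>130)
print("shroud",circ(plane(p,outer(m),0.060)))
m[:]=0; sub=np.s_[188:250,256:322]; m[sub]=(im[sub][...,2]>135)
c=outer(m); print("flange",circ(plane(p,c,0.008)))
m[:]=0; m[sub]=(W[sub][...,2]>0.064)
print("disc",circ(plane(p,outer(m),0.070)))
# bar top
m[:]=0; sub=np.s_[228:283,395:475]; m[sub]=(W[sub][...,2]>0.05)
c=outer(m); P=plane(p,c,0.064); r=cv2.minAreaRect((P[:,:2]*1000).astype(np.float32)); print("bar",r)
q=load("side0"); S=cloud(q)
sub=S[270:360,280:340].reshape(-1,3); sub=sub[sub[:,2]>.056]; r=cv2.minAreaRect((sub[:,:2]*1000).astype(np.float32)); print("bar side",r)
sub=S[160:205,230:270].reshape(-1,3); sub=sub[sub[:,2]>.056];print("shroud side",circ(sub))
sub=S[190:225,265:305].reshape(-1,3); sub=sub[sub[:,2]>.066];print("crown side",((sub.min(0)+sub.max(0))/2),np.ptp(sub,axis=0))
# crown teeth angle: yellow pixels on top plane z=.081
sub=np.s_[195:245,262:316]; hsv=cv2.cvtColor(p["img"],cv2.COLOR_BGR2HSV)[sub]
m=(hsv[...,1]>130)&(hsv[...,2]>130)&(W[sub][...,2]>.066); v,u=np.nonzero(m); P=plane(p,np.c_[u+262,v+195],.08)
print("yellow n",len(u),"mean",P.mean(0))
C=P.mean(0)[:2]; d=P[:,:2]-C; r=np.hypot(*d.T); k=r>.008
for kk in range(3):
    th=np.arctan2(d[:,1],d[:,0]); print("tooth angle deg mod60",np.degrees(np.angle(np.mean(np.exp(6j*th[k]))))/6, abs(np.mean(np.exp(6j*th[k]))))
    break
togo(.578,.2306,.2,0.2)
E
```

```text
shroud (array([0.57723986, 0.23058856, 0.02912843]), np.float64(0.0005390121567651527))
flange (array([0.57515303, 0.00984981, 0.0486688 ]), np.float64(0.0005366461263965653))
disc (array([0.57467978, 0.00897422, 0.02114173]), np.float64(0.0006863666724107562))
bar ((504.7283020019531, -260.9635314941406), (118.47782135009766, 20.31484603881836), 64.13404083251953)
bar side ((505.3327941894531, -264.408447265625), (118.23077392578125, 19.964048385620117), 63.68584060668945)
shroud side (array([0.57811181, 0.23114218, 0.02796544]), np.float64(0.0014496172059578235))
crown side [0.57601929 0.01057344 0.07453132] [0.04454178 0.04477725 0.01692393]
yellow n 96 mean [0.57391981 0.00959934 0.08      ]
tooth angle deg mod60 16.21983617741134 0.8829271656207369
t 0.8 pos [ 0.2071 -0.5897  0.2313] rpy [180.    -0.    19.35] F [-0.1 -0.   0.6] M [-0.03 -0.01  0.04] w 0.999 j [ 1.16  0.52 -0.04  1.6   0.02  1.02 -0.11]
tool shift mm [ 621.7 -651.    31.3] rotvec deg [ 0.   -0.    7.89]
```

```bash
python3 -m inch '1 0.035 -0.02 0 0 0 0;1 0.035 -0.02 0 0 0 0;1 0.035 -0.02 0 0 0 0;1 0.035 -0.02 0 0 0 0;1 0.035 -0.02 0 0 0 0;1 0.035 -0.02 0 0 0 0;1 0.035 -0.02 0 0 0 0;1 0.035 -0.02 0 0 0 0;1 0.035 -0.02 0 0 0 0;1 0.035 -0.02 0 0 0 0;1 0.035 -0.02 0 0 0 0;1 0.035 -0.02 0 0 0 0' 40; python3 -c "
from h import *
togo(.5775,.2308,.15,0.2)"
```

```text
time: 1.8
position: [0.5289, -0.2195, 0.2306]
ee_rot: [3.137, 0.002, 0.322]
wrist_force: [0.8, -1.2, 0.4]
width: 0.999
t 1.8 pos [ 0.5289 -0.2195  0.2306] rpy [1.7972e+02 1.1000e-01 1.8430e+01] F [ 0.8 -1.2  0.4] M [-0.03 -0.07 -0.01] w 0.999 j [ 0.4   0.44 -0.15  1.74  0.08  0.97 -1.04]
tool shift mm [ 188.6 -412.2   78.2] rotvec deg [0.29 0.09 6.97]
```

```bash
python3 -m inch '1 0.016 -0.037 0.006 0 0 0.6;1 0.016 -0.037 0.006 0 0 0.6;1 0.016 -0.037 0.006 0 0 0.6;1 0.016 -0.037 0.006 0 0 0.6;1 0.016 -0.037 0.006 0 0 0.6;1 0.016 -0.037 0.006 0 0 0.6;1 0.016 -0.037 0.006 0 0 0.6;1 0.016 -0.037 0.006 0 0 0.6;1 0.016 -0.037 0.006 0 0 0.6;1 0.016 -0.037 0.006 0 0 0.6;1 0.008 -0.017 0.006 0 0 0.6;1 0 0 0.002 0 0 0'; python3 -c "
from h import *
togo(.5775,.2308,.12,0.2)"
```

```text
time: 2.8
position: [0.5901, 0.218, 0.16]
ee_rot: [3.139, -0.005, 0.209]
wrist_force: [0.0, -0.5, -0.9]
width: 1.0
t 2.8 pos [0.5901 0.218  0.16  ] rpy [179.83  -0.31  11.95] F [ 0.  -0.5 -0.9] M [-0.02  0.07 -0.02] w 1.0 j [-0.33  0.61 -0.18  1.65  0.14  0.89 -1.93]
tool shift mm [ -9.9 -15.2  39.9] rotvec deg [ 0.17 -0.31  0.49]
```

```bash
python3 -m inch '1 -0.005 -0.0075 0.02 0.1 -0.15 0.25;1 -0.005 -0.0075 0.02 0.1 -0.15 0.25;1 0 0 0.001 0 0 0;1 0 0 0 0 0 0'; python3 -c "
from h import *
togo(.5775,.2308,.03,0.2)
p=snap('top','t1');snap('side','s1')"
```

```text
time: 3.13
position: [0.5772, 0.2322, 0.1176]
ee_rot: [-3.141, -0.001, 0.202]
wrist_force: [0.4, 0.3, 0.8]
width: 0.998
t 3.13 pos [0.5772 0.2322 0.1176] rpy [-1.7997e+02 -4.0000e-02  1.1600e+01] F [0.4 0.3 0.8] M [ 0.02  0.01 -0.06] w 0.998 j [-0.36  0.65 -0.18  1.7   0.15  0.8  -1.97]
tool shift mm [-0.1  1.5 87.6] rotvec deg [-0.03 -0.04  0.14]
```

```bash
python3 -m inch '1 0 0.001 0.03 0 0 0;1 0 0.0005 0.03 0 0 0;1 0 0 0.025 0 0 0;1 0 0 0.008 0 0 0;1 0 0 0 0 0 0'; python3 -c "
from h import *
togo(.5775,.2308,.028,0.2)"
```

```text
time: 3.65
position: [0.585, 0.2281, 0.0299]
ee_rot: [-3.14, -0.014, 0.197]
wrist_force: [-0.1, -0.4, 1.0]
width: 0.998
t 3.65 pos [0.585  0.2281 0.0299] rpy [-179.92   -0.78   11.29] F [-0.1 -0.4  1. ] M [-0.    0.01 -0.01] w 0.998 j [-0.37  0.78 -0.15  1.73  0.18  0.64 -1.99]
tool shift mm [-6.8 -4.2  1.8] rotvec deg [-0.08 -0.78 -0.17]
```

```bash
python3 -c "
import cv2
a=cv2.imread('pics/s1.png')[100:240,180:380];cv2.imwrite('pics/s1c.png',cv2.resize(a,None,fx=3,fy=3))"
```

```text
(no output)
```

View pics/s1c.png

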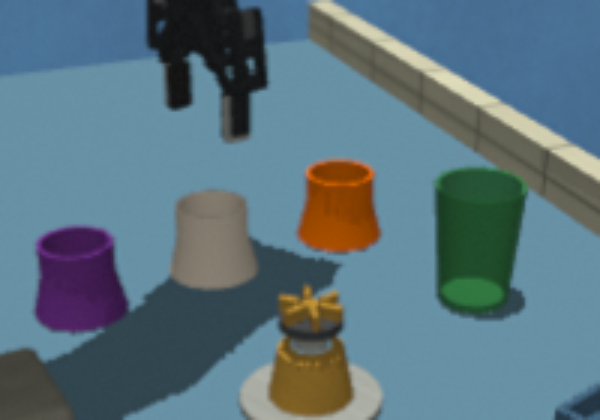

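The close side view at t=3.13 shows the gripper above the white shroud (crop 210,240). The fast descent then drifted the tool about 7 mm, so I'll centre it before closing.

```bash
python3 -m inch '1 -0.007 -0.0042 0.002 0 -0.8 -0.2;1 0 0 0 0 0 0'; python3 -c "
from h import *
togo(.5775,.2308,.028,0.2)"
```

```text
time: 3.82
position: [0.578, 0.2305, 0.0301]
ee_rot: [-3.14, -0.0, 0.199]
wrist_force: [-0.9, 0.2, -0.4]
width: 0.998
t 3.82 pos [0.578  0.2305 0.0301] rpy [-179.92   -0.     11.43] F [-0.9  0.2 -0.4] M [ 0.04  0.01 -0.02] w 0.998 j [-0.37  0.78 -0.15  1.73  0.18  0.65 -1.99]
tool shift mm [-0.4 -0.4  2.1] rotvec deg [-0.08 -0.   -0.03]
```

```bash
python3 -m inch '0.9 0 0 0.0015 0 0 0;0.5 0 0 0 0 0 0;0.5 0 0 0 0 0 0;0.5 0 0 0 0 0 0;0.5 0 0 0 0 0 0;0.5 0 0 0 0 0 0' 35; python3 -c "
from h import *
togo(.5775,.2308,.028,0.2)"
```

```text
time: 4.32
position: [0.5803, 0.2315, 0.0336]
ee_rot: [-3.139, -0.006, 0.2]
wrist_force: [-0.8, 0.5, -2.6]
width: 0.684
t 4.32 pos [0.5803 0.2315 0.0336] rpy [-179.84   -0.36   11.44] F [-0.8  0.5 -2.6] M [-0.03  0.03  0.02] w 0.684 j [-0.37  0.77 -0.15  1.73  0.18  0.65 -1.99]
tool shift mm [-2.9  0.1  5.6] rotvec deg [-0.16 -0.36 -0.02]
```

```bash
python3 -m inch '0.4 0 0 -0.01 0 0 0;0.4 0 0 -0.02 0 0 0;0.4 0 0 -0.03 0 0 0;0.4 0 0 -0.03 0 0 0;0.4 0 0 -0.02 0 0 0;0.4 0 0 0 0 0 0'; python3 -c "
from h import *
snap('top','t2');snap('side','s2')
togo(.575,.0097,.128,0.2)
a=cv2.imread('pics/s2.png')[80:240,180:380];cv2.imwrite('pics/s2c.png',cv2.resize(a,None,fx=3,fy=3))"
```

```text
time: 4.82
position: [0.5781, 0.2305, 0.1496]
ee_rot: [-3.14, -0.002, 0.2]
wrist_force: [-0.6, 0.9, -1.8]
width: 0.682
t 4.92 pos [0.577  0.23   0.1462] rpy [-1.7993e+02  6.0000e-02  1.1470e+01] F [-0.5  0.3 -2.3] M [-0.05 -0.01  0.03] w 0.684 j [-0.35  0.62 -0.18  1.68  0.14  0.86 -1.96]
tool shift mm [-45.8 215.5  18. ] rotvec deg [-0.07  0.06  0.01]
```

View pics/s2c.png

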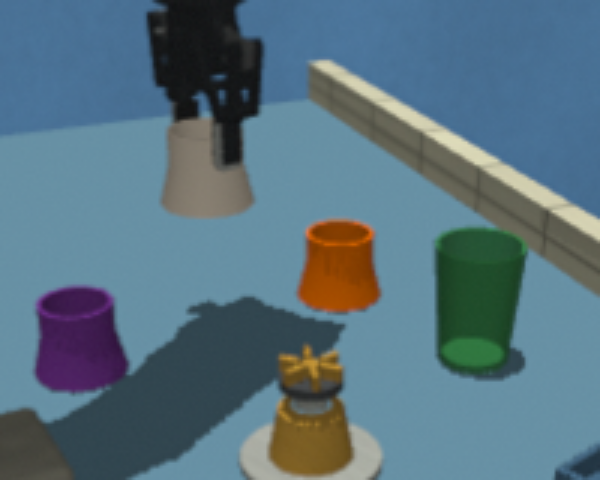

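The white shroud hangs upright in the jaws (crop 207,165). Carrying it over the valve.

```bash
python3 -m inch '0.4 -0.004 0.018 0 0 0 0;0.4 -0.006 0.03 0 0 0 0;0.4 -0.0065 0.03 0 0 0 0;0.4 -0.0065 0.03 0 0 0 0;0.4 -0.0065 0.03 0 0 0 0;0.4 -0.0065 0.03 0 0 0 0;0.4 -0.006 0.025 0 0 0 0;0.4 -0.003 0.013 0 0 0 0;0.4 0 0 0 0 0 0'; python3 -c "
from h import *
togo(.575,.0097,.14,0.2)"
```

```text
time: 5.67
position: [0.5671, 0.0109, 0.1356]
ee_rot: [-3.139, 0.017, 0.205]
wrist_force: [0.6, 0.0, -1.3]
width: 0.682
t 5.67 pos [0.5671 0.0109 0.1356] rpy [-179.84    0.98   11.76] F [ 0.6  0.  -1.3] M [-0.02 -0.    0.04] w 0.682 j [ 0.01  0.56 -0.18  1.82  0.13  0.79 -1.61]
tool shift mm [ 7.4  2.7 -4.6] rotvec deg [-0.16  0.98  0.3 ]
```

```bash
python3 -m inch '0.4 0.0075 0.0027 -0.006 -0.2 1 0.3;0.4 0 0 0 0 0 0;0.4 0 0 0 0 0 0'
python3 - <<'E'
from h import *
togo(.575,.0097,.14,0.2)
p=snap('top','t3'); q=snap('side','s3')
W=cloud(p); S=cloud(q)
im=p["img"]; b=im[165:265,235:345]; c=q["img"][110:250,220:350]
cv2.imwrite('pics/c3.png',np.hstack([cv2.resize(b,(440,400)),cv2.resize(c,(350,400))]))
E
```

```text
time: 5.92
position: [0.5747, 0.0104, 0.1398]
ee_rot: [-3.142, 0.001, 0.199]
wrist_force: [0.2, 0.9, -1.9]
width: 0.687
t 5.92 pos [0.5747 0.0104 0.1398] rpy [-1.800e+02  8.000e-02  1.141e+01] F [ 0.2  0.9 -1.9] M [ 0.06 -0.03  0.02] w 0.687 j [ 0.01  0.56 -0.18  1.81  0.13  0.79 -1.61]
tool shift mm [ 0.2  0.8 -0.2] rotvec deg [-0.    0.08 -0.05]
```

View pics/c3.png

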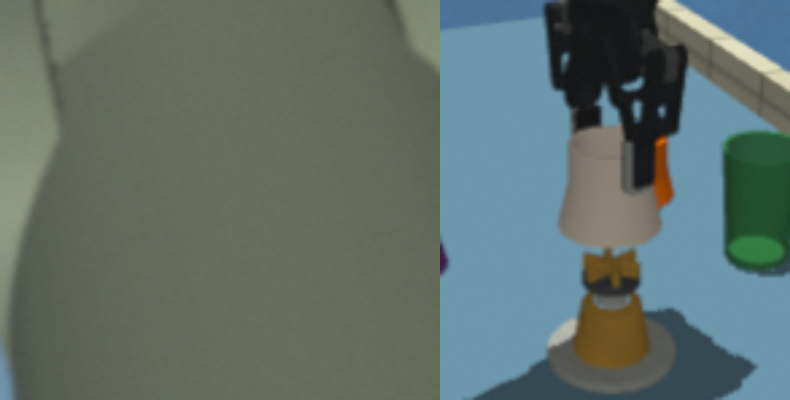

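```bash
cat >> h.py <<'E'
def shroudfit(q,box,x0):
    from scipy.optimize import least_squares
    S=cloud(q); l,t,r,b=box; im=q["img"][t:b,l:r].astype(int); P=S[t:b,l:r].reshape(-1,3)
    sat=(im.max(2)-im.min(2)).reshape(-1); red=im[...,2].reshape(-1)
    m=(sat<50)&(red>95)&(red>=im[...,0].reshape(-1)-5)&np.isfinite(P[:,2]); P=P[m]
    P=P[(np.hypot(P[:,0]-x0[0],P[:,1]-x0[1])<.05)&(P[:,2]>x0[2]-.01)&(P[:,2]<x0[2]+.07)]
    c=np.array(q["world_from_camera"])[:3,3]
    out=((P[:,:2]-x0[:2])*(c[:2]-x0[:2])).sum(1)>0; P=P[out]
    def res(x):
        h=P[:,2]-x[2]; ax=x[0]+x[3]*h; ay=x[1]+x[4]*h
        R=np.where(h<.032,.038-.008*h/.032,.030)
        return np.hypot(P[:,0]-ax,P[:,1]-ay)-R
    s=least_squares(lambda x:np.r_[res(x),x[3:]*.02*np.sqrt(len(P))],[*x0,0,0],loss='soft_l1',f_scale=.001)
    print("n",len(P),"shroud",s.x.round(4),"rms",np.sqrt(np.mean(res(s.x)**2)).round(5)); return s.x
E
python3 - <<'E'
from h import *
q=load('s3'); shroudfit(q,(250,140,310,205),np.array([.575,.01,.107]))
q0=load('side0'); shroudfit(q0,(225,155,275,205),np.array([.5775,.2308,.0]))
# flange centre in side view (from side0)
im=q0["img"].astype(int); sat=im.max(2)-im.min(2); m=np.zeros(sat.shape,bool); sub=np.s_[205:250,250:315]
m[sub]=(im[sub][...,2]>130)
for x in ('side0',):
    print(circ(plane(q0,outer(m),.008)))
S=cloud(q0)[190:225,265:305].reshape(-1,3)
# brass cone fit
hsv=cv2.cvtColor(q0["img"],cv2.COLOR_BGR2HSV); sub=np.s_[195:245,262:306]
P=cloud(q0)[sub].reshape(-1,3); h=hsv[sub].reshape(-1,3); P=P[(h[:,1]>110)&(P[:,2]>.012)&(P[:,2]<.044)]
from scipy.optimize import least_squares
f=lambda x:np.hypot(P[:,0]-x[0],P[:,1]-x[1])-(.030-.007*(P[:,2]-.008)/.037)
s=least_squares(f,[.575,.01],loss='soft_l1',f_scale=.001); print("cone",s.x,len(P),np.std(s.fun))
E
```

```text
n 898 shroud [0.5743 0.0104 0.1074 0.0097 0.    ] rms 0.00132
n 599 shroud [ 5.788e-01  2.329e-01 -9.000e-04 -2.000e-04  9.000e-04] rms 0.00138
(array([0.57619234, 0.01038496, 0.04671808]), np.float64(0.009587852666503468))
cone [0.5760755  0.01183175] 380 0.0010955561600347074
```

```bash
python3 -m inch '0.4 0.002 -0.001 0.005 0 0 0;0.4 0 0 0.012 0 0 0;0.4 0 0 0.012 0 0 0;0.4 0 0 0.012 0 0 0;0.4 0 0 0 0 0 0;0.4 0 0 0 0 0 0'; python3 -c "
from h import *
togo(.5765,.0118,.09,0.2)"
```

```text
time: 6.52
position: [0.5763, 0.0161, 0.094]
ee_rot: [-3.14, 0.002, 0.205]
wrist_force: [-0.4, -0.5, -1.6]
width: 0.687
t 6.52 pos [0.5763 0.0161 0.094 ] rpy [-1.7993e+02  9.0000e-02  1.1750e+01] F [-0.4 -0.5 -1.6] M [0.02 0.02 0.04] w 0.687 j [-0.01  0.63 -0.17  1.83  0.15  0.7  -1.63]
tool shift mm [-0.7  4.3  4. ] rotvec deg [-0.07  0.09  0.29]
```

```bash
python3 -m inch '0.4 -0.0006 0.0043 0.004 0 0 -0.3;0.4 0 0 0 0 0 0;0.4 0 0 0 0 0 0'
python3 - <<'E'
from h import *
togo(.5765,.0118,.09,0.2)
q=snap('side','s4'); shroudfit(q,(245,160,315,230),np.array([.575,.01,.06]))
E
```

```text
time: 6.77
position: [0.5766, 0.0119, 0.0897]
ee_rot: [-3.14, 0.002, 0.212]
wrist_force: [-0.3, 0.5, -2.0]
width: 0.687
t 6.77 pos [0.5766 0.0119 0.0897] rpy [-1.7992e+02  1.0000e-01  1.2130e+01] F [-0.3  0.5 -2. ] M [ 0.02  0.03 -0.07] w 0.687 j [-0.    0.64 -0.17  1.83  0.16  0.69 -1.62]
tool shift mm [-0.1  0.1 -0.3] rotvec deg [-0.08  0.1   0.67]
n 830 shroud [0.5761 0.0116 0.0572 0.0063 0.    ] rms 0.0013
```

```bash
python3 -m inch '0.4 0 0 0.01 0 0 0;0.4 0 0 0.008 0 0 0;0.4 0 0 0 0 0 0;0.4 0 0 0 0 0 0'; python3 -c "
from h import *
togo(.5765,.0118,.06,0.2)"
```

```text
time: 7.15
position: [0.5771, 0.0116, 0.0706]
ee_rot: [-3.141, 0.0, 0.211]
wrist_force: [-0.3, -1.3, -2.0]
width: 0.688
t 7.15 pos [0.5771 0.0116 0.0706] rpy [-1.7994e+02  1.0000e-02  1.2090e+01] F [-0.3 -1.3 -2. ] M [-0.05 -0.03  0.09] w 0.688 j [-0.01  0.66 -0.16  1.84  0.16  0.65 -1.63]
tool shift mm [-0.5 -0.3 10.6] rotvec deg [-0.06  0.01  0.63]
```

```bash
python3 -m inch '0.4 -0.0005 -0.0003 0.01 0 0 0;0.4 0 0 0.008 0 0 0;0.4 0 0 0 0 0 0;0.4 0 0 0 0 0 0'; python3 -c "
from h import *
togo(.5765,.0118,.04,0.2)
q=snap('side','s5'); shroudfit(q,(245,170,315,250),np.array([.575,.01,.02]))"
```

```text
time: 7.48
position: [0.5763, 0.012, 0.0503]
ee_rot: [-3.14, 0.001, 0.211]
wrist_force: [-0.4, 0.0, -1.3]
width: 0.685
t 7.48 pos [0.5763 0.012  0.0503] rpy [-1.7993e+02  3.0000e-02  1.2100e+01] F [-0.4  0.  -1.3] M [ 0.01 -0.01  0.06] w 0.685 j [-0.01  0.7  -0.16  1.85  0.17  0.61 -1.64]
tool shift mm [ 0.2  0.2 10.3] rotvec deg [-0.07  0.03  0.64]
n 809 shroud [0.5757 0.0117 0.0178 0.0087 0.0009] rms 0.00199
```

```bash
python3 -m inch '0.4 0 0 0.005 0 0 0;0.4 0 0 0.002 0 0 0;0.4 0 0 0 0 0 0;0.4 0 0 0 0 0 0'; python3 -c "
from h import *
togo(.5765,.0118,.04,0.2)"
```

```text
time: 7.87
position: [0.5765, 0.012, 0.043]
ee_rot: [-3.14, 0.0, 0.211]
wrist_force: [0.3, 0.1, -2.1]
width: 0.684
t 7.87 pos [0.5765 0.012  0.043 ] rpy [-179.94    0.     12.1 ] F [ 0.3  0.1 -2.1] M [ 0.01 -0.04  0.01] w 0.684 j [-0.01  0.71 -0.15  1.85  0.18  0.6  -1.64]
tool shift mm [-0.   0.2  3. ] rotvec deg [-0.06  0.    0.64]
```

```bash
python3 -m inch '0.4 0 0 0.0015 0 0 0;0.4 0 0 0 0 0 0;0.4 0 0 0 0 0 0';python3 -m inch '0.4 0 0 0.001 0 0 0;0.4 0 0 0 0 0 0;0.4 0 0 0 0 0 0'; python3 -m inch '0.4 0 0 0.0007 0 0 0;0.4 0 0 0 0 0 0'
```

```text
time: 8.12
position: [0.5767, 0.012, 0.0416]
ee_rot: [-3.141, -0.0, 0.211]
wrist_force: [-0.0, 0.0, -2.0]
width: 0.685
time: 8.37
position: [0.5768, 0.012, 0.0408]
ee_rot: [-3.141, -0.001, 0.211]
wrist_force: [0.6, 0.2, -2.0]
width: 0.682
time: 8.53
position: [0.5769, 0.012, 0.0403]
ee_rot: [-3.141, -0.001, 0.211]
wrist_force: [-1.3, 0.4, -0.1]
width: 0.685
```

```bash
python3 -m inch '0.4 0 0 0.0005 0 0 0;0.4 0 0 0 0 0 0'; python3 -c "
from h import *
q=snap('side','s6'); shroudfit(q,(245,170,315,250),np.array([.575,.01,.01]));togo(.5765,.0118,.04,0.2)"
```

```text
time: 8.7
position: [0.5769, 0.012, 0.0404]
ee_rot: [-3.141, -0.001, 0.211]
wrist_force: [-1.1, 0.2, 0.9]
width: 0.69
n 831 shroud [0.5762 0.0112 0.0073 0.0119 0.0122] rms 0.00274
t 8.75 pos [0.5769 0.012  0.0403] rpy [-1.7995e+02 -7.0000e-02  1.2100e+01] F [-1.7 -0.2  1.7] M [0.03 0.38 0.02] w 0.687 j [-0.02  0.71 -0.15  1.85  0.18  0.59 -1.64]
tool shift mm [-0.4  0.1  0.3] rotvec deg [-0.05 -0.07  0.64]
```

Seated on the flange: the weight has transferred and the foot is at 7.3 mm. Releasing slowly.

```bash
python3 -m inch '0.75 0 0 0 0 0 0;0.8 0 0 0 0 0 0;0.9 0 0 0 0 0 0;1 0 0 0 0 0 0;1 0 0 0 0 0 0;1 0 0 0 0 0 0;1 0 0 0 0 0 0'; python3 -c "
from h import *
q=snap('side','s7'); shroudfit(q,(245,170,315,250),np.array([.575,.01,.01]));togo(.5765,.0118,.04,0.2)
cv2.imwrite('pics/s7c.png',cv2.resize(q['img'][90:270,200:380],None,fx=3,fy=3))"
```

```text
time: 9.33
position: [0.5774, 0.012, 0.0402]
ee_rot: [-3.141, -0.002, 0.211]
wrist_force: [0.1, 0.8, 0.8]
width: 1.001
n 882 shroud [0.5765 0.0111 0.0069 0.003  0.011 ] rms 0.00331
t 9.38 pos [0.5774 0.012  0.0402] rpy [-1.7996e+02 -1.2000e-01  1.2100e+01] F [ 0.2 -0.7 -0.2] M [-0.01  0.01 -0.02] w 1.0 j [-0.02  0.71 -0.15  1.85  0.18  0.59 -1.64]
tool shift mm [-0.9  0.   0.2] rotvec deg [-0.04 -0.12  0.64]
```

View pics/s7c.png

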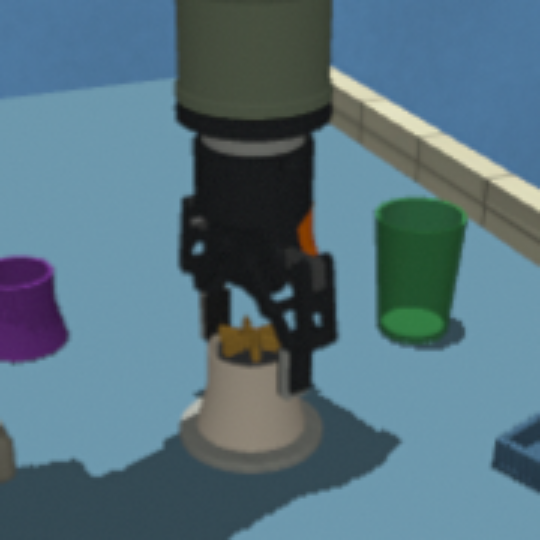

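The shroud stands level on the flange (crop 252,400) with the crown showing through the top and the fingers clear. Retracting.

```bash
python3 -m inch '1 0 0 -0.01 0 0 0;1 0 0 -0.015 0 0 0;1 0 0 -0.015 0 0 0;1 0 0 -0.02 0 0 0;1 0 0 -0.03 0 0 0;1 0 0 -0.03 0 0 0;1 0 0 -0.02 0 0 0;1 0 0 0 0 0 0'; python3 -c "
from h import *
togo(.505,-.2635,.17,np.radians(-26))"
```

```text
time: 10.05
position: [0.5758, 0.012, 0.1901]
ee_rot: [-3.14, 0.0, 0.212]
wrist_force: [0.2, 0.2, -0.4]
width: 1.005
t 10.05 pos [0.5758 0.012  0.1901] rpy [-179.92    0.     12.14] F [ 0.2  0.2 -0.4] M [ 0.02 -0.01 -0.03] w 1.005 j [ 0.02  0.5  -0.19  1.77  0.12  0.89 -1.59]
tool shift mm [-127.2  254.5   19.8] rotvec deg [-8.000e-02  3.000e-02  3.814e+01]
```

```bash
python3 -m inch '1 -0.008 0.016 0 0 0 0;1 -0.015 0.03 0 0 0 0;1 -0.015 0.03 0 0 0 0;1 -0.015 0.03 0 0 0 0;1 -0.015 0.03 0 0 0 0;1 -0.015 0.03 0 0 0 0;1 -0.015 0.03 0 0 0 0;1 -0.015 0.03 0 0 0 0;1 -0.012 0.025 0 0 0 0;1 0 0 0 0 0 0;1 0 0 0 0 0 -4'; python3 -c "
from h import *
togo(.505,-.2635,.17,np.radians(64))"
```

```text
time: 10.97
position: [0.5028, -0.2701, 0.195]
ee_rot: [-3.141, -0.006, 0.284]
wrist_force: [0.6, 1.2, 0.3]
width: 0.999
t 10.97 pos [ 0.5028 -0.2701  0.195 ] rpy [-179.98   -0.37   16.3 ] F [0.6 1.2 0.3] M [ 0.06 -0.04  0.02] w 0.999 j [ 0.51  0.48 -0.17  1.78  0.09  0.88 -0.98]
tool shift mm [ 3.8 -5.7 25. ] rotvec deg [  0.14  -0.35 -47.7 ]
```

```bash
python3 -m inch '1 0.002 -0.003 0 0 0 -7;1 0.002 -0.003 0 0 0 -7;1 0 0 0 0 0 -7;1 0 0 0 0 0 -7;1 0 0 0 0 0 -7;1 0 0 0 0 0 -7;1 0 0 0 0 0 -5;1 0 0 0 0 0 0'
python3 - <<'E'
from h import *
togo(.505,-.2635,.12,np.radians(64))
p=snap('top','t8');q=snap('side','s8')
cv2.imwrite('pics/c8.png',np.hstack([cv2.resize(p['img'][180:300,250:470],(660,360)),]))
cv2.imwrite('pics/c8b.png',cv2.resize(q['img'][180:380,220:440],(660,600)))
W=cloud(p)
sub=np.s_[195:245,262:316]; hsv=cv2.cvtColor(p["img"],cv2.COLOR_BGR2HSV)[sub]
m=(hsv[...,1]>130)&(hsv[...,2]>130)&(W[sub][...,2]>.066); v,u=np.nonzero(m); P=plane(p,np.c_[u+262,v+195],.081)
C=P.mean(0)[:2]; print(len(u),C)
for dx in (-.001,0,.001):
  for dy in (-.001,0,.001):
    d=P[:,:2]-C-[dx,dy]; r=np.hypot(*d.T); k=(r>.008); th=np.arctan2(d[:,1],d[:,0]); c=np.mean(np.exp(6j*th[k])); print(dx,dy,np.degrees(np.angle(c))/6,abs(c).round(3))
E
```

```text
time: 11.63
position: [0.5029, -0.2626, 0.1968]
ee_rot: [3.137, -0.003, 1.134]
wrist_force: [-0.1, -0.7, 0.7]
width: 1.001
t 11.63 pos [ 0.5029 -0.2626  0.1968] rpy [179.76  -0.19  64.95] F [-0.1 -0.7  0.7] M [-0.02  0.02 -0.04] w 1.001 j [ 0.65  0.49 -0.38  1.78  0.22  0.91 -0.26]
tool shift mm [-0.1  2.  76.8] rotvec deg [ 0.24 -0.19  0.95]
100 [0.57471232 0.00965411]
-0.001 -0.001 16.10056689225137 0.819
-0.001 0 16.31171438082548 0.869
-0.001 0.001 16.530385283253523 0.843
0 -0.001 16.29501864556389 0.885
0 0 16.36679057999622 0.936
0 0.001 16.48048483186289 0.906
0.001 -0.001 16.327719648810398 0.862
0.001 0 16.422307022437398 0.914
0.001 0.001 16.432746744019386 0.888
```

View pics/c8.png

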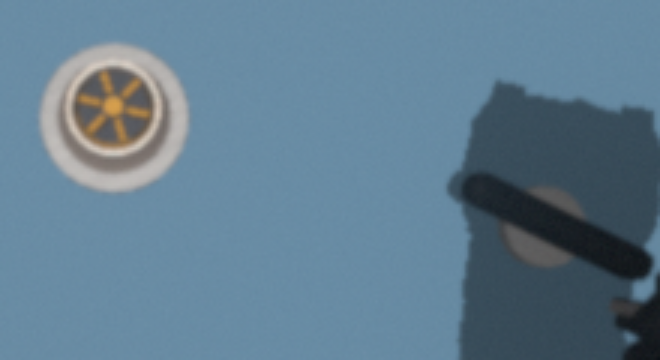

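View pics/c8b.png

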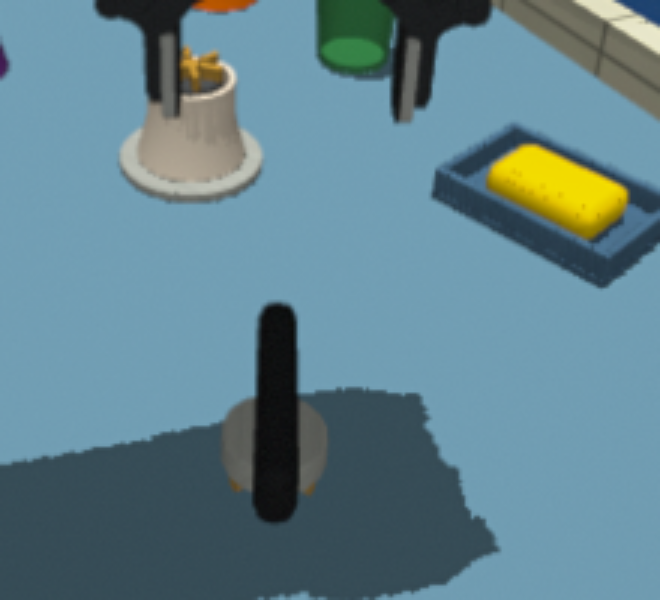

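```bash
cat >> h.py <<'E'
def bar(p,box,zlo,zhi):
    l,t,r,b=box; P=cloud(p)[t:b,l:r].reshape(-1,3); im=p["img"][t:b,l:r].reshape(-1,3); P=P[(im.max(1)<70)&(P[:,2]>zlo)&(P[:,2]<zhi)]
    c=P[:,:2].mean(0); u=np.linalg.svd(P[:,:2]-c,full_matrices=False)[2][0]; u=u*np.sign(u[1]); n=np.array([-u[1],u[0]])
    a=(P[:,:2])@u; bb=(P[:,:2])@n; A=(a.min()+a.max())/2; B=(np.percentile(bb,1)+np.percentile(bb,99))/2
    print(len(P),"centre",(A*u+B*n).round(4),"len",np.ptp(a).round(4),"wid",np.ptp(bb).round(4),"ang",np.degrees(np.arctan2(u[1],u[0])).round(2),"z",np.percentile(P[:,2],[50,98]).round(4))
E
python3 - <<'E'
from h import *
bar(load('top0'),(395,228,475,283),.058,.08)
bar(load('t8'),(395,228,475,283),.058,.08)
bar(load('side0'),(285,275,345,360),.058,.08)
bar(load('s8'),(285,275,345,360),.058,.08)
E
```

```text
576 centre [ 0.5043 -0.2632] len 0.1137 wid 0.0183 ang 63.61 z [0.0627 0.0658]
616 centre [ 0.5055 -0.2628] len 0.1152 wid 0.0188 ang 64.05 z [0.0625 0.0659]
770 centre [ 0.5053 -0.2644] len 0.1182 wid 0.0183 ang 63.51 z [0.0628 0.065 ]
774 centre [ 0.5053 -0.2645] len 0.1173 wid 0.0183 ang 63.35 z [0.0628 0.0652]
```

```bash
python3 -m inch '1 0 0.002 0.02 0.2 -0.2 1.3;1 0 0 0.03 0 0 0;1 0 0 0.03 0 0 0;1 0 0 0.015 0 0 0;1 0 0 0 0 0 0'; python3 -c "
from h import *
togo(.505,-.2640,.06,np.radians(63.6))"
```

```text
time: 12.15
position: [0.5063, -0.2641, 0.1006]
ee_rot: [3.136, 0.001, 1.083]
wrist_force: [-1.4, 0.6, -0.6]
width: 0.997
t 12.15 pos [ 0.5063 -0.2641  0.1006] rpy [1.7967e+02 7.0000e-02 6.2020e+01] F [-1.4  0.6 -0.6] M [-0.05  0.03  0.01] w 0.997 j [ 0.6   0.62 -0.32  1.84  0.28  0.72 -0.36]
tool shift mm [-0.4 -1.4 40.6] rotvec deg [ 0.33  0.07 -1.57]
```

```bash
python3 -m inch '1 0 -0.0015 0.015 0.3 0 -1.6;1 0 0 0.02 0 0 0;1 0 0 0.02 0 0 0;1 0 0 0.007 0 0 0;1 0 0 0 0 0 0;1 0 0 0 0 0 0'; python3 -c "
from h import *
togo(.505,-.2640,.036,np.radians(63.6))"
```

```text
time: 12.65
position: [0.5071, -0.264, 0.0411]
ee_rot: [3.138, 0.003, 1.098]
wrist_force: [0.7, 0.2, 0.3]
width: 1.003
t 12.65 pos [ 0.5071 -0.264   0.0411] rpy [1.798e+02 1.600e-01 6.294e+01] F [0.7 0.2 0.3] M [-0.01  0.03  0.01] w 1.003 j [ 0.58  0.71 -0.28  1.86  0.33  0.61 -0.39]
tool shift mm [-1.  -1.8  5.1] rotvec deg [ 0.2   0.16 -0.66]
```

```bash
python3 -m inch '1 -0.001 -0.0018 0.005 0.2 0.1 -0.7;0.7 0 0 0.0005 0 0 0;0.3 0 0 0.0005 0 0 0;0.1 0 0 0 0 0 0;0.1 0 0 0 0 0 0;0.1 0 0 0 0 0 0;0.1 0 0 0 0 0 0;0.1 0 0 0 0 0 0' 60; python3 -c "
from h import *
togo(.505,-.2640,.036,np.radians(63.6))"
```

```text
time: 13.32
position: [0.5067, -0.2653, 0.0393]
ee_rot: [3.136, 0.001, 1.109]
wrist_force: [0.7, -0.5, -2.3]
width: 0.221
t 13.32 pos [ 0.5067 -0.2653  0.0393] rpy [1.7971e+02 7.0000e-02 6.3570e+01] F [ 0.7 -0.5 -2.3] M [ 0.01 -0.04 -0.08] w 0.221 j [ 0.58  0.72 -0.29  1.86  0.34  0.6  -0.38]
tool shift mm [ 0.4 -2.1  3.3] rotvec deg [ 0.29  0.07 -0.03]
```

```bash
python3 -m inch '0.1 0 0 -0.005 0 0 0;0.1 0 0 -0.015 0 0 0;0.1 0 0 -0.025 0 0 0;0.1 0 0 -0.03 0 0 0;0.1 0 0 -0.03 0 0 0;0.1 0 0 -0.02 0 0 0;0.1 0 0 0 0 0 0' 90
python3 - <<'E'
from h import *
q=snap('side','s9')
togo(.5747,.0097,.16,np.radians(46.2))
cv2.imwrite('pics/c9.png',cv2.resize(q['img'][80:380,180:440],(520,600)))
E
```

```text
time: 13.9
position: [0.5043, -0.2635, 0.169]
ee_rot: [-3.14, 0.001, 1.111]
wrist_force: [0.6, -0.3, -2.7]
width: 0.214
t 13.95 pos [ 0.5038 -0.2633  0.1674] rpy [-1.7986e+02  5.0000e-02  6.3630e+01] F [ 0.6 -0.8 -3.2] M [-0.04 -0.03  0.01] w 0.217 j [ 0.64  0.53 -0.36  1.8   0.24  0.86 -0.3 ]
tool shift mm [276.1 -57.7   7.3] rotvec deg [-0.13  0.07 17.43]
```

View pics/c9.png

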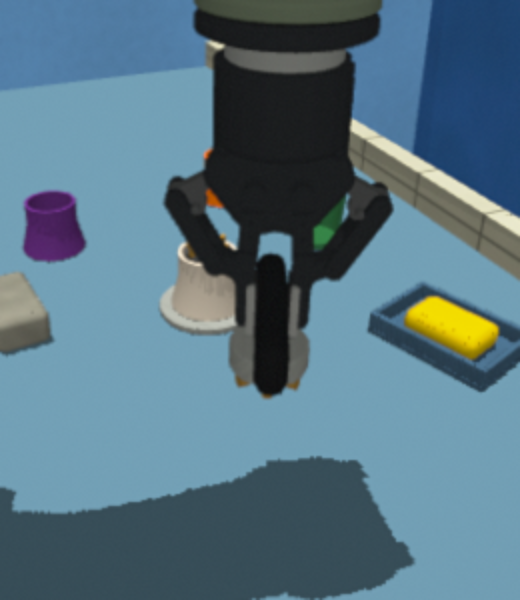

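The handle hangs upright in the jaws (crop 270,330) with the teeth visible below the hub. Carrying it to the crown.

```bash
python3 -m inch '0.1 0.015 -0.003 0 0 0 0;0.1 0.03 -0.006 0 0 0 0;0.1 0.033 -0.007 0 0 0 0;0.1 0.033 -0.007 0 0 0 0;0.1 0.033 -0.007 0 0 0 0;0.1 0.033 -0.007 0 0 0 0;0.1 0.033 -0.007 0 0 0 0;0.1 0.033 -0.007 0 0 0 0;0.1 0.02 -0.004 0 0 0 0;0.1 0 0 0 0 0 0;0.1 0 0 0 0 0 0'; python3 -c "
from h import *
togo(.5747,.0097,.16,np.radians(46.2))"
```

```text
time: 14.87
position: [0.5668, 0.0074, 0.1526]
ee_rot: [-3.123, 0.007, 1.107]
wrist_force: [0.3, -1.2, -3.8]
width: 0.217
t 14.87 pos [0.5668 0.0074 0.1526] rpy [-178.92    0.43   63.41] F [ 0.3 -1.2 -3.8] M [-0.07  0.02  0.05] w 0.217 j [ 0.16  0.56 -0.39  1.8   0.26  0.86 -0.81]
tool shift mm [ 5.5  5.9 -7.6] rotvec deg [-1.01  0.59 17.21]
```

```bash
python3 -m inch '0.1 0.0055 0.006 -0.004 -1 0.6 0;0.1 0 0 0 0 0 6;0.1 0 0 0 0 0 6;0.1 0 0 0 0 0 5;0.1 0 0 0 0 0 0;0.1 0 0 0 0 0 0'
python3 - <<'E'
from h import *
togo(.5747,.0097,.16,np.radians(46.2))
q=snap('side','s10')
cv2.imwrite('pics/c10.png',cv2.resize(q['img'][90:250,210:350],(560,640))[:600])
bar(q,(240,100,330,210),.163,.2)
E
```

```text
time: 15.37
position: [0.5748, 0.0043, 0.1536]
ee_rot: [-3.141, -0.002, 0.795]
wrist_force: [0.1, -0.1, -3.6]
width: 0.214
t 15.37 pos [0.5748 0.0043 0.1536] rpy [-1.7997e+02 -1.0000e-01  4.5530e+01] F [ 0.1 -0.1 -3.6] M [-0.03 -0.01  0.01] w 0.214 j [ 0.11  0.55 -0.3   1.8   0.21  0.83 -1.07]
tool shift mm [ 3.8 -3.8 -6.3] rotvec deg [-0.03 -0.1  -0.67]
506 centre [0.571 0.001] len 0.1105 wid 0.066 ang 45.32 z [0.1768 0.1993]
```

View pics/c10.png

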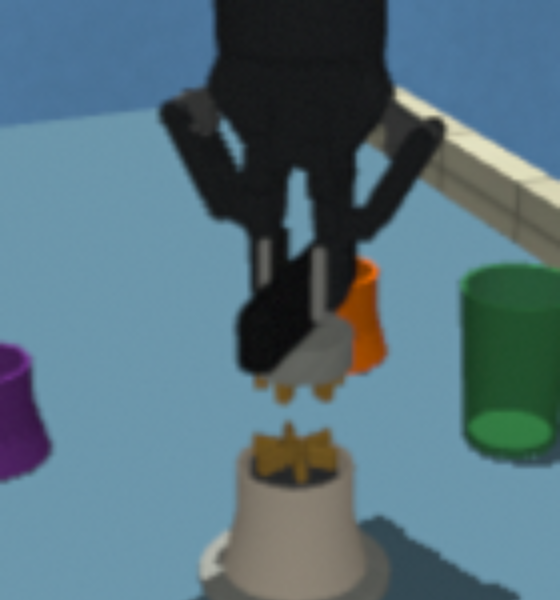

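```bash
cat >> h.py <<'E'
def hub(q,x0,zl,zh,box=(230,90,340,230)):
    from scipy.optimize import least_squares
    l,t,r,b=box; P=cloud(q)[t:b,l:r].reshape(-1,3); im=q["img"][t:b,l:r].reshape(-1,3).astype(int)
    m=(im.max(1)>75)&(im.max(1)-im.min(1)<45)&(P[:,2]>zl)&(P[:,2]<zh)&(np.hypot(P[:,0]-x0[0],P[:,1]-x0[1])<.036); P=P[m]
    s=least_squares(lambda x:np.hypot(P[:,0]-x[0],P[:,1]-x[1])-.026,x0,loss='soft_l1',f_scale=.001)
    print("hub n",len(P),s.x.round(4),"rms",np.std(s.fun).round(5))
E
python3 -m inch '0.1 0.0045 -0.005 -0.004 0 0 -0.8;0.1 0 0 0 0 0 0;0.1 0 0 0 0 0 0'
python3 - <<'E'
from h import *
togo(.576,.0112,.155,np.radians(46.4))
q=snap('side','s11'); z=ctrl.get_state()["position"][2]-.039
hub(q,[.575,.01],z+.014,z+.028)
hub(load('side0'),[.505,-.264],.014,.028,(280,270,345,365))
cv2.imwrite('pics/c11.png',cv2.resize(q['img'][130:230,230:330],(600,600)))
E
```

```text
time: 15.67
position: [0.5744, 0.0105, 0.158]
ee_rot: [-3.141, -0.002, 0.815]
wrist_force: [0.2, -0.3, -3.2]
width: 0.216
t 15.67 pos [0.5744 0.0105 0.158 ] rpy [-1.7998e+02 -1.1000e-01  4.6680e+01] F [ 0.2 -0.3 -3.2] M [-0.05 -0.01  0.  ] w 0.216 j [ 0.1   0.54 -0.31  1.79  0.21  0.84 -1.07]
tool shift mm [1.6 0.7 3. ] rotvec deg [-0.02 -0.11  0.28]
hub n 131 [0.5753 0.0122] rms 0.00255
hub n 122 [ 0.5061 -0.2629] rms 0.00064
```

View pics/c11.png

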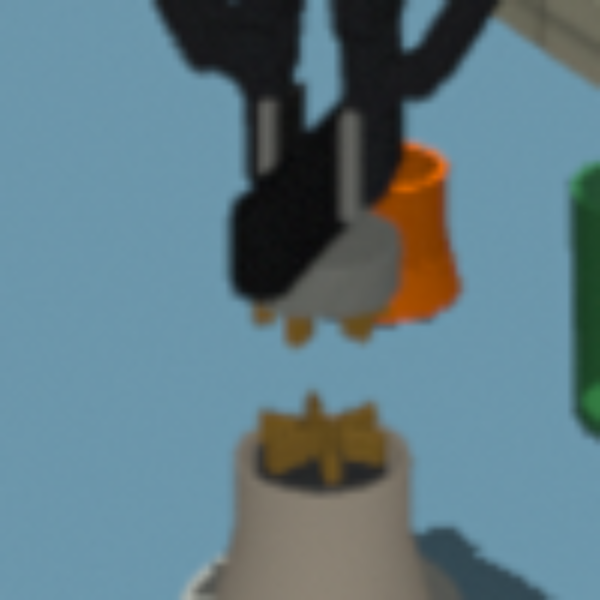

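```bash
python3 -m inch '0.1 0.0002 0.0005 0.01 0 0 0.2;0.1 0 0 0.01 0 0 0;0.1 0 0 0.008 0 0 0;0.1 0 0 0 0 0 0;0.1 0 0 0 0 0 0'
python3 - <<'E'
from h import *
togo(.575,.0103,.120,np.radians(46.4))
q=snap('side','s12')
cv2.imwrite('pics/c12.png',cv2.resize(q['img'][130:230,230:330],(600,600)))
E
```

```text
time: 16.13
position: [0.5746, 0.0105, 0.1262]
ee_rot: [-3.141, -0.002, 0.812]
wrist_force: [-0.2, -0.9, -2.6]
width: 0.213
t 16.13 pos [0.5746 0.0105 0.1262] rpy [-1.7995e+02 -1.0000e-01  4.6550e+01] F [-0.2 -0.9 -2.6] M [-0.01  0.02 -0.01] w 0.213 j [ 0.09  0.59 -0.3   1.82  0.23  0.77 -1.09]
tool shift mm [0.1 0.4 6.2] rotvec deg [-0.06 -0.1   0.15]
```

View pics/c12.png

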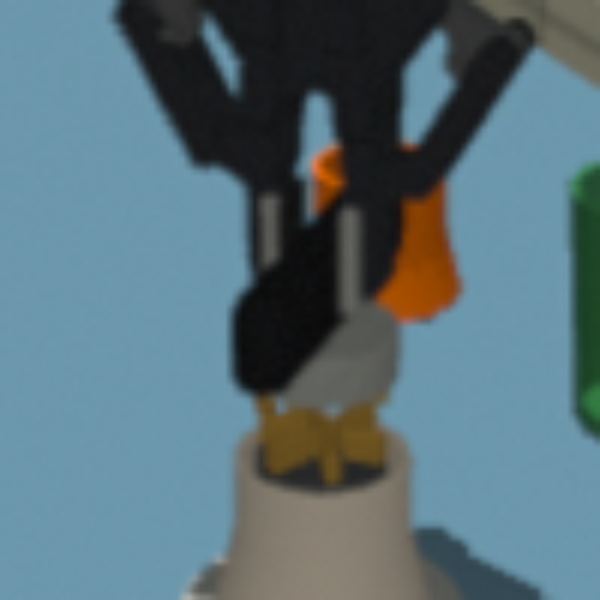

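```bash
python3 -m inch '0.1 0 0 0.004 0 0 0;0.1 0 0 0 0 0 0;0.1 0 0 0.003 0 0 0;0.1 0 0 0 0 0 0;0.1 0 0 0 0 0 0';  python3 -m inch '0.1 0 0 0.003 0 0 0;0.1 0 0 0 0 0 0;0.1 0 0 0 0 0 0'; python3 -m inch '0.1 0 0 0.003 0 0 0;0.1 0 0 0 0 0 0'
```

```text
time: 16.6
position: [0.5749, 0.0105, 0.119]
ee_rot: [-3.141, -0.002, 0.812]
wrist_force: [0.4, -0.0, -2.9]
width: 0.22
time: 16.85
position: [0.5751, 0.0105, 0.116]
ee_rot: [-3.141, -0.003, 0.812]
wrist_force: [0.0, -0.0, -2.8]
width: 0.211
time: 17.02
position: [0.5752, 0.0105, 0.1128]
ee_rot: [3.142, -0.003, 0.812]
wrist_force: [-0.4, 0.1, -3.9]
width: 0.212
```

```bash
python3 -m inch '0.1 0 0 0.002 0 0 0;0.1 0 0 0 0 0 0';  python3 -m inch '0.1 0 0 0.001 0 0 0;0.1 0 0 0 0 0 0'; python3 -m inch '0.1 0 0 0.001 0 0 0;0.1 0 0 0 0 0 0'
```

```text
time: 17.18
position: [0.5751, 0.0105, 0.1105]
ee_rot: [-3.142, -0.003, 0.812]
wrist_force: [-0.5, 0.4, -3.2]
width: 0.215
time: 17.35
position: [0.5753, 0.0106, 0.1095]
ee_rot: [3.141, -0.003, 0.812]
wrist_force: [-0.2, -0.1, -2.8]
width: 0.216
time: 17.52
position: [0.5756, 0.0106, 0.1094]
ee_rot: [3.141, -0.003, 0.812]
wrist_force: [-2.0, 0.2, -0.2]
width: 0.215
```

```bash
python3 -m inch '0.1 0 0 0.002 0 0 0;0.1 0 0 0.002 0 0 0;0.1 0 0 0 0 0 0'
python3 - <<'E'
from h import *
togo(.575,.0103,.109,np.radians(46.4))
q=snap('side','s13')
cv2.imwrite('pics/c13.png',cv2.resize(q['img'][130:240,230:330],(540,594)))
E
```

```text
time: 17.77
position: [0.5762, 0.0108, 0.1097]
ee_rot: [3.138, -0.004, 0.812]
wrist_force: [0.3, -0.5, -3.4]
width: 0.219
t 17.77 pos [0.5762 0.0108 0.1097] rpy [179.81  -0.24  46.52] F [ 0.3 -0.5 -3.4] M [-0.    0.05  0.03] w 0.219 j [ 0.08  0.61 -0.29  1.83  0.25  0.74 -1.1 ]
tool shift mm [-1.2 -0.5  0.7] rotvec deg [ 0.19 -0.25  0.12]
```

View pics/c13.png

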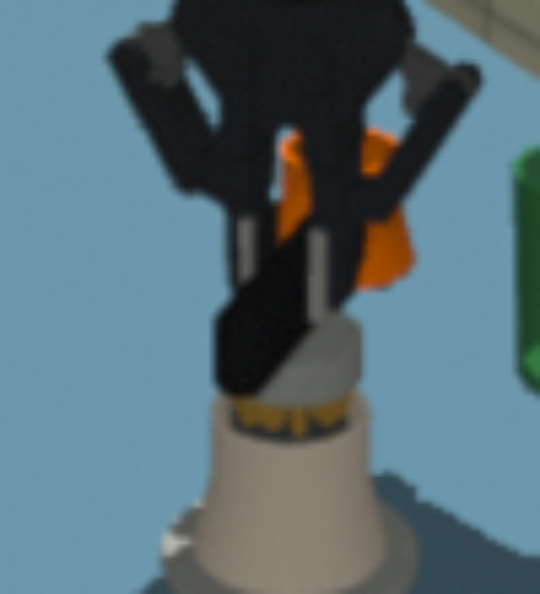

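Teeth interleaved and hub low on the crown (crop 300,400). I'll open the fingers briefly so the handle seats freely, then regrip.

```bash
python3 -m inch '0.4 0 0 0 0 0 0;0.4 0 0 0 0 0 0;0.4 0 0 0 0 0 0;0.4 -0.0005 0 0.002 0 0 0;0.1 0 0 0 0 0 0;0.1 0 0 0 0 0 0;0.1 0 0 0 0 0 0;0.1 0 0 0 0 0 0' 100
python3 - <<'E'
from h import *
togo(.575,.0103,.109,np.radians(46.4))
q=snap('side','s14'); bar(q,(230,120,340,240),.127,.137)
cv2.imwrite('pics/c14.png',cv2.resize(q['img'][130:240,230:330],(540,594)))
E
```

```text
time: 18.48
position: [0.5769, 0.0106, 0.1078]
ee_rot: [3.137, -0.006, 0.812]
wrist_force: [-0.5, -0.5, 2.2]
width: 0.211
t 18.48 pos [0.5769 0.0106 0.1078] rpy [179.74  -0.35  46.52] F [-0.5 -0.5  2.2] M [-0.    0.25 -0.01] w 0.211 j [ 0.08  0.61 -0.29  1.83  0.25  0.73 -1.1 ]
tool shift mm [-1.6 -1.1 -1.2] rotvec deg [ 0.26 -0.35  0.12]
239 centre [ 0.5679 -0.0022] len 0.0876 wid 0.0434 ang 46.33 z [0.1319 0.1365]
```

View pics/c14.png

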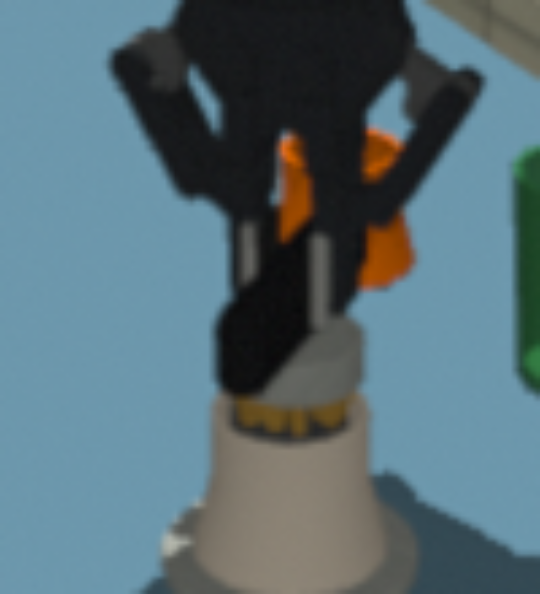

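```bash
python3 -m inch '0.1 -0.0005 -0.0002 0 0.2 -0.3 3;0.1 0 0 0 0 0 5;0.1 0 0 0 0 0 5;0.1 0 0 0 0 0 5;0.1 0 0 0 0 0 5;0.1 0 0 0 0 0 0'; python3 -c "
from h import *
togo(.576,.0105,.108)"
```

```text
time: 19.03
position: [0.5751, 0.0108, 0.1079]
ee_rot: [-3.141, 0.001, 0.394]
wrist_force: [-2.2, -0.5, 3.6]
width: 0.215
t 19.03 pos [0.5751 0.0108 0.1079] rpy [-1.7995e+02  8.0000e-02  2.2590e+01] F [-2.2 -0.5  3.6] M [-0.25  0.27  0.04] w 0.215 j [ 0.01  0.61 -0.18  1.83  0.15  0.72 -1.43]
tool shift mm [ 0.7  0.6 -0.1] rotvec deg [-0.05  0.08 -0.  ]
```

```bash
python3 -m inch '0.1 0.0004 0.0003 0 0 0 4;0.1 0 0 0 0 0 5;0.1 0 0 0 0 0 5;0.1 0 0 0 0 0 5;0.1 0 0 0 0 0 0'; python3 -c "
from h import *
togo(.576,.0105,.108)"
```

```text
time: 19.45
position: [0.5748, 0.0112, 0.1079]
ee_rot: [-3.141, 0.003, 0.065]
wrist_force: [-2.3, -2.2, 3.8]
width: 0.214
t 19.45 pos [0.5748 0.0112 0.1079] rpy [-179.99    0.19    3.75] F [-2.3 -2.2  3.8] M [-0.36  0.35 -0.02] w 0.214 j [-0.06  0.6  -0.09  1.83  0.08  0.71 -1.7 ]
tool shift mm [ 1.2  0.7 -0.1] rotvec deg [-0.01  0.19 -0.  ]
```

```bash
python3 -m inch '0.1 0.0005 0.0003 0 0 0 3;0.1 0 0 0 0 0 3;0.1 0 0 0 0 0 3;0.1 0 0 0 0 0 3'; python3 -c "
from h import *
togo(.576,.0105,.108)"; python3 -m inch '0.1 0.0005 0.0003 0 0 0 3;0.1 0 0 0 0 0 3'; python3 -c "
from h import *
togo(.576,.0105,.108)"
```

```text
time: 19.78
position: [0.5747, 0.0114, 0.1079]
ee_rot: [3.141, 0.005, -0.127]
wrist_force: [-2.1, 0.6, 4.1]
width: 0.218
t 19.78 pos [0.5747 0.0114 0.1079] rpy [179.96   0.27  -7.28] F [-2.1  0.6  4.1] M [-0.03  0.35  0.24] w 0.218 j [-0.09  0.6  -0.04  1.83  0.03  0.71 -1.85]
tool shift mm [ 1.4  0.7 -0.1] rotvec deg [0.04 0.27 0.  ]
time: 19.95
position: [0.5747, 0.0115, 0.1079]
ee_rot: [3.141, 0.006, -0.224]
wrist_force: [-2.9, 0.2, 5.8]
width: 0.215
t 19.95 pos [0.5747 0.0115 0.1079] rpy [179.94   0.33 -12.85] F [-2.9  0.2  5.8] M [-0.11  0.43  0.2 ] w 0.215 j [-0.11  0.6  -0.01  1.83  0.01  0.71 -1.93]
tool shift mm [ 1.4  0.7 -0.1] rotvec deg [0.06 0.33 0.  ]
```

```bash
for i in 1; do python3 -m inch '0.1 0.0004 0.0002 0 0 0.2 2;0.1 0 0 0 0 0 2'; done; python3 -c "
from h import *
togo(.576,.0105,.108)"; python3 -m inch '0.1 0.0004 0 0 0 0.1 2;0.1 0 0 0 0 0 2'; python3 -c "
from h import *
togo(.576,.0105,.108)"
```

```text
time: 20.12
position: [0.5746, 0.0116, 0.1079]
ee_rot: [3.14, 0.003, -0.286]
wrist_force: [-3.1, -0.2, 5.0]
width: 0.212
t 20.12 pos [0.5746 0.0116 0.1079] rpy [179.92   0.18 -16.4 ] F [-3.1 -0.2  5. ] M [-0.12  0.58  0.7 ] w 0.212 j [-0.13  0.6   0.    1.83 -0.    0.71 -1.98]
tool shift mm [ 1.6  0.7 -0.1] rotvec deg [0.08 0.18 0.  ]
time: 20.28
position: [0.5745, 0.0118, 0.1079]
ee_rot: [3.139, 0.002, -0.344]
wrist_force: [-1.8, -0.7, 4.9]
width: 0.211
t 20.28 pos [0.5745 0.0118 0.1079] rpy [ 1.7986e+02  1.3000e-01 -1.9740e+01] F [-1.8 -0.7  4.9] M [-0.2   0.48  2.09] w 0.211 j [-0.14  0.6   0.02  1.84 -0.02  0.71 -2.02]
tool shift mm [ 1.9  0.7 -0.2] rotvec deg [0.14 0.13 0.  ]
```

The moment rose to 2.1 N m, so the handle is at the stop. I'll unwind the twist slightly, within the tooth play, and release.

```bash
python3 -m inch '0.1 0 0 0 0 0 -2;0.1 0 0 0 0 0 0;0.3 0 0 0 0 0 0;0.4 0 0 0 0 0 0;0.6 0 0 0 0 0 0;0.8 0 0 0 0 0 0;0.8 0 0 0 0 0 0;0.8 0 0 0 0 0 0'
python3 - <<'E'
from h import *
togo(.576,.0105,.108)
q=snap('side','s15'); bar(q,(230,120,340,240),.127,.137)
cv2.imwrite('pics/c15.png',cv2.resize(q['img'][130:240,220:350],(702,594)))
E
```

```text
time: 20.95
position: [0.5746, 0.0116, 0.1072]
ee_rot: [3.139, 0.003, -0.292]
wrist_force: [0.3, 0.0, -0.5]
width: 0.799
t 20.95 pos [0.5746 0.0116 0.1072] rpy [ 1.7984e+02  1.5000e-01 -1.6730e+01] F [ 0.3  0.  -0.5] M [-0.    0.02 -0.  ] w 0.799 j [-0.13  0.6   0.01  1.84 -0.    0.71 -1.98]
tool shift mm [ 1.6  0.6 -0.8] rotvec deg [0.16 0.15 0.  ]
301 centre [0.5742 0.0051] len 0.1133 wid 0.0853 ang 166.57 z [0.1316 0.1361]
```

View pics/c15.png

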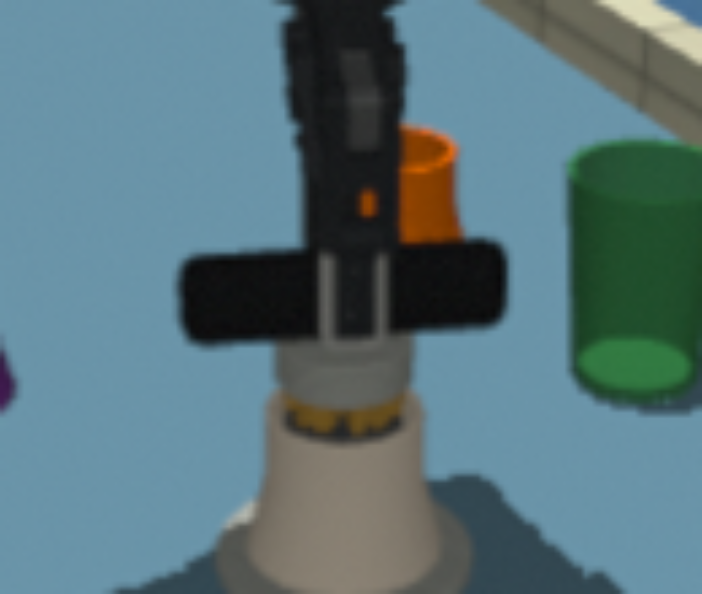

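Handle home, bar level and fingers open (crop 345,290). Retreating upward, then checking.

```bash
python3 -m inch '1 0 0 -0.01 0 0 0;1 0 0 -0.015 0 0 0;1 0 0 -0.02 0 0 0;1 0 0 -0.03 0 0 0;1 0 0 -0.03 0 0 0;1 0 0 -0.03 0 0 0;1 -0.03 0.02 0 0 0 0;1 -0.03 0.03 0 0 0 0;1 -0.03 0.03 0 0 0 0;1 -0.03 0.03 0 0 0 0;1 -0.02 0.03 0 0 0 0;1 0 0.03 0 0 0 0'; python3 -m inch '1 0 0.03 0 0 0 0;1 0 0.03 0 0 0 0;1 0 0.03 0 0 0 0;1 0 0 0 0 0 0'
python3 - <<'E'
from h import *
p=snap('top','t16');q=snap('side','s16'); 
a=cv2.resize(p['img'][170:270,230:350],(400,333));b=cv2.resize(q['img'][150:260,220:340],(363,333)); cv2.imwrite('pics/c16.png',np.hstack([a,b]))
bar(p,(240,170,340,270),.125,.145); bar(q,(230,130,345,240),.127,.145)
shroudfit(q,(245,170,315,250),np.array([.576,.0115,.008]))
W=cloud(p);sub=W[170:270,230:350].reshape(-1,3); print("bar top z",np.nanpercentile(sub[sub[:,2]>.12][:,2],[10,50,90]))
E
```

```text
time: 22.0
position: [0.3883, -0.1081, 0.2562]
ee_rot: [-3.139, -0.004, -0.283]
wrist_force: [2.5, -0.9, 0.9]
width: 1.002
time: 22.33
position: [0.3581, -0.2019, 0.2602]
ee_rot: [-3.139, -0.01, -0.287]
wrist_force: [-1.0, 0.4, 0.2]
width: 0.998
639 centre [0.5746 0.0094] len 0.1145 wid 0.0189 ang 165.5 z [0.1323 0.1352]
314 centre [0.5755 0.0072] len 0.1147 wid 0.0162 ang 165.37 z [0.1313 0.134 ]
n 1184 shroud [0.5763 0.0099 0.0073 0.0049 0.0469] rms 0.0033
bar top z [0.12738343 0.13191231 0.13415808]
```

View pics/c16.png

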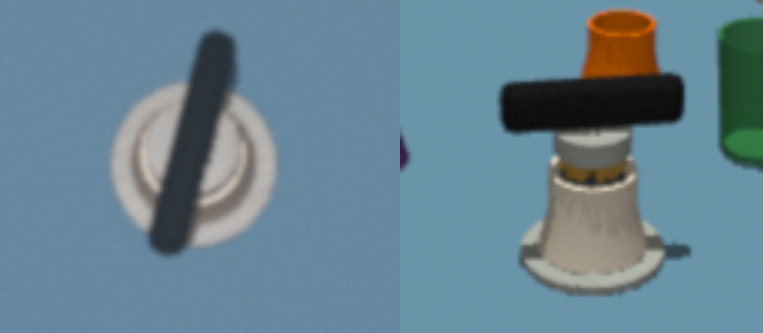

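Run:
```python
from h import *
from scipy.optimize import least_squares
for tag in('s8','s16'):
    q=load(tag); P=cloud(q)[170:250,245:315].reshape(-1,3); c=np.array(q["world_from_camera"])[:3,3]; x0=np.array([.576,.0115])
    r=np.hypot(*(P[:,:2]-x0).T); P=P[(P[:,2]>.014)&(P[:,2]<.064)&(r<.042)&(r>.026)&(((P[:,:2]-x0)*(c[:2]-x0)).sum(1)>0)]
    def f(x):
        h=P[:,2]-.007; return np.hypot(P[:,0]-x[0]-x[2]*h,P[:,1]-x[1]-x[3]*h)-np.where(h<.032,.038-.008*h/.032,.03)
    s=least_squares(f,[*x0,0,0],loss='soft_l1',f_scale=.001); print(tag,len(P),s.x.round(4),np.std(s.fun))
W0=cloud(load('top0'));W1=cloud(load('t16'))
for n,(x,y,w,h) in dict(cup=(212,90,55,60),soap=(318,85,85,75),pum=(230,297,65,45)).items():
    for W in(W0,W1):
        c=W[y:y+h,x:x+w].reshape(-1,3); t=c[c[:,2]>np.nanpercentile(c[c[:,2]>.006][:,2],98)-.01]; print(n,((t.min(0)+t.max(0))/2).round(4))
```

```text
s8 697 [0.5764 0.0113 0.0015 0.0107] 0.0009766076833428363
s16 732 [0.5762 0.0114 0.0085 0.0065] 0.0010287131497349867
cup [0.7557 0.1032 0.097 ]
cup [0.756  0.1034 0.0967]
soap [ 0.7711 -0.136   0.0282]
soap [ 0.7699 -0.1366  0.0278]
pum [0.3811 0.0565 0.0345]
pum [0.3811 0.0565 0.0339]
```

```bash
python3 -c "
from h import *
print(ctrl.hand_in()); print(ctrl.get_state()['time'])"
```

```text
the job is handed in; nothing more can be done
None
the job is handed in; nothing more can be done
```

The valve is back together and turned to its stop, and I handed the job in at about 22.4 s of the 58 s allowed. `ctrl.hand_in()` gives no verdict, so what follows rests on my own checks.

- **Shroud:** I chose the white one over the orange and purple look-alikes and lowered it over the cone. The highest force I read at the wrist while seating it was about 2 N. In the last picture it is level (about 0.01 rad tilt), centred to about 1 mm, and its foot is on the flange.
- **Handle:** I aligned its teeth midway between the crown's, lowered it until contact at the home height, then let go briefly so it could seat and gripped it again. At the end the bar's centre is within 1 mm of the crown's axis and its top is about 134 mm above the ledge, as expected when meshed.
- **Closing:** The bar turned about 61° clockwise, until the twisting moment rose from about 0.2 to 2.1 N m, which I took as the stop. I eased the tool back 2° and let go.
- **Other things:** The cup, soap dish and pumice are within about 1–2 mm of where they started, and the gripper is well clear.

**Checks that disagreed or fell short:**
- My first shroud fit in the last picture showed 0.047 rad tilt, with a poor fit. It had taken in pixels from other surfaces, and a fit restricted to the shroud gave 0.01 rad.
- The side and top cameras differ by 1–2 mm on where things are.
- The side view put the bar's centre about 3 mm off the top view's value, and I trusted the top view.
- The stem angle was never seen directly; it is inferred from the moment and the bar's turn.

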